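Rack the cleaned axle plates on edge

ROBOT

A 6-joint arm with a two-finger parallel gripper is mounted at the origin on the work surface. World frame = base frame: x ahead of the robot, y to its left, z up, the work surface at z = 0. Lengths are in m, angles in rad, forces in N, time in s.
With the tool pointing down it reaches from about 0.3 to 0.875 m from the base axis. Payload 6.4 kg.
Tool frame: the origin (TCP) lies on the centre line of the jaws, within the pads' length; the fingertips stand 11 mm ahead of it and the grasp point (between the pads) lies 8 mm behind it; x points along the fingers, y is the direction in which the jaws open and shut, and the axes are right-handed (so a half turn about x gives the same grasp; the last joint's range is limited). The gripper opens to 85 mm and grips with 20 to 120 N. Pads are 22 mm wide; open, the fingers measure 114 mm over their backs; the gripper's body (76 mm by 85 mm) begins 54 mm behind the grasp point. The pads swing forward as they close: fully open they stand 13 mm farther back than shut.
Start: joints at [-1.499, 0.181, 1.607, -0, 1.354, -0.206], TCP at [0.158, -0.553, 0.242] pointing down, gripper open.
Joint ranges: [-2.99, 2.99], [-0.89, 2.07], [0.3, 2.58], [-1.14, 4.28], [0, 2.63], [-3.12, 3.12]. Speed limits (rad/s): [2.57, 2.57, 3.01, 3.14, 3.14, 3.14].

INTERFACE

Orientations are given as a unit quaternion [w, x, y, z].
In Python, from bench import ctrl, camera, hand_in gives the robot as it stands. The module is installed in compiled form; this text tells all that it offers.
- The arm moves only by the tool drive_tool, never from a script. Its argument "increments" is a list of rows, each a list of 7 numbers: the shift along the tool's x, y, z in m, then the turn, a rotation vector about the tool's x, y, z in degrees, then the gripper's target within -1 to 1 (fully open at 1, half-way at 0, shut at -1). In form: [[dx, dy, dz, rx, ry, rz, claw], ...]. A call has 1 to 10 rows; each row shifts and turns the commanded pose from where the row before left it, along the tool's axes as they then stand; what a row does not reach is not made up. A row lasts 1/8 s, in which the tool goes at most 62.5 mm and 10.7 degrees, less where a joint would pass 70% of its speed; a pose out of reach is approached as far as the arm can. A call is refused whole if a number of a shift passes 0.0625 or a number of a turn 10.7, either way. A call with a gripper value outside its range is refused whole. The fingers move at their own pace and stop on an object; the grip force is fixed at half the most. Time passes only in rows, so rows that do not move let the fingers close. It gives the time, the measured TCP pose, the force and the opening at its end, in the units of the state.
- ctrl.get_obs(): the state, without advancing time (a new reading comes with each control period).
- camera(name): name is "scene" or "top" or "wrist"; returns a dict with "img" (400x640x3 uint8, red, green, blue), "depth" (400x640 float32, m along the optical axis (not along the pixel's ray), 0 where there is no reading), "fx", "fy", "cx", "cy" (pixels), "world_from_camera" (4x4, takes a point from camera to world coordinates); the wrist camera has in their place "hand_eye" (4x4, takes a point from camera to tool coordinates, whose origin is the TCP and whose axes are the tool frame's). Camera axes: x right, y down, z forward; pixel columns grow to the right and rows downward; lengths in m; the calibration is good to about 2 mm. A picture is of the moment at which its call begins: read the wrist's pose just before it.
- hand_in(): hands the job in, once; it reports no verdict.
The state is a dict: "time_s": time; "q": joint angles; "dq": joint speeds; "joint_efforts": joint torques, N m; "eef_pos": TCP position; "eef_rot": TCP orientation; "wrist_force": force on the tool from outside, world axes, zero at the start; "torque": the same for the moment, N m; "opening": opening from 0.0 (shut) to 1.0 (fully open).
Only numpy, scipy, OpenCV 4.12 (cv2) and the standard library are available. Lean on these libraries where they do the work, as an engineer would, in place of code of your own. Each camera call takes 0.05 s, during which the arm holds its last target.

TASK

Take the two aluminium plates out of their leaning drain stands and stand each on edge in the rack, upright and fully down: the thick arched plate, round end up, in the wide slot and the thin rectangular plate in the narrow slot. Set them down gently rather than dropping them, let go, and leave the bearing race, the pinion and the socket where they are.

Things in the scene. Friction and masses are not known exactly. Their poses are not given: they have to be found in the camera images.
- cover_center (a point): Thin rectangular cover plate, bare aluminium, dark bolt holes, about 0.25 kg: 8 mm thick (its x), 110 mm wide (its y), 120 mm tall (its z, foot to top edge). Origin at its centre, 60 mm from the foot. Starts leaning 35 degrees from vertical in a drain stand, top towards the robot, back face (its -x) on the prongs.
- arch_center (a point): Thick arched bearing plate, bare aluminium, about 0.35 kg, solid (bore and holes are only marks): 14 mm thick (its x), 110 mm wide (its y), 120 mm tall (its z): straight sides to 65 mm above the flat foot, then a half circle. Origin on its mid-plane, 60 mm above the foot. Starts leaning 35 degrees from vertical in a drain stand, top towards the robot, back face (its -x) on the prongs.
- stand_a: Fixed steel drain stand of the thin plate; origin under its base's centre, plate's foot line at x = 35, z = 24 mm. A ledge square to the plate carries the foot, with a 6 mm lip in front; two prongs 10 mm wide at y = +-42 mm reach 84 mm up the plate's back. Above and between the prongs both faces are free for fingers. Base 130 x 110 mm. Which stand is left or right varies.
- stand_b: Fixed steel drain stand of the thick plate; origin under its base's centre, plate's foot line at x = 35, z = 24 mm. A ledge square to the plate carries the foot, with a 6 mm lip in front; two prongs 10 mm wide at y = +-42 mm reach 84 mm up the plate's back. Above and between the prongs both faces are free for fingers. Base 130 x 110 mm. Which stand is left or right varies.
- wide_slot_floor (a point): Slot for the thick arched plate, fixed, grey steel. Origin: middle of its floor, 16 mm above the table; z up, x across the slot, y along it. Walls 17 mm apart up to 26 mm above the floor, then flaring about 35 degrees out to 34 mm. End stops at y = +-62 mm, 22 mm high. The two slots lie side by side on one 150 mm square base, centres 84 mm apart; which is nearer the robot varies.
- narrow_slot_floor (a point): Slot for the thin rectangular plate, fixed, grey steel. Origin: middle of its floor, 16 mm above the table; z up, x across the slot, y along it. Walls 11 mm apart up to 26 mm above the floor, then flaring about 35 degrees out to 34 mm. End stops at y = +-62 mm, 22 mm high. The two slots lie side by side on one 150 mm square base, centres 84 mm apart; which is nearer the robot varies.
- cover: The thin plate's body, origin at the middle of its foot, axes as above.
- arch: The thick plate's body, origin at the middle of its foot, axes as above.
- race_center (a point): Bystander: steel bearing race, a ring 72 mm across and 18 mm high lying on the bench on the robot's side of the rack; origin at its centre.
- pinion_center (a point): Bystander: steel pinion with a stepped shaft, standing, 60 mm across at the foot, 90 mm tall, beyond the rack; origin half-way up.
- socket_center (a point): Bystander: steel socket standing, 30 mm across, 45 mm tall, beyond the rack; origin half-way up.
There are look-alikes about, which are no part of the job. Leave any purple look-alike of the cover alone.

How it is judged:
At the end, for the whole second after the job is handed in: Thin plate in the narrow slot, thick plate (arch up) in the wide one, at rest: each within 0.16 rad of upright and of the slot direction, centre 50 to 65 mm above the slot floor (60 is fully down), within 10 mm of the slot across and 14 mm along it (z of cover_center in the frame of narrow_slot_floor between 0.05 and 0.065 m and x of cover_center in the frame of narrow_slot_floor between -0.01 and 0.01 m and y of cover_center in the frame of narrow_slot_floor between -0.014 and 0.014 m and angle between the x axis of cover_center and the x axis of narrow_slot_floor, either way round below 0.16 rad and linear speed of each of cover, arch below 0.02 m/s and angular speed of each of cover, arch below 0.1 rad/s and z of arch_center in the frame of wide_slot_floor between 0.05 and 0.065 m and x of arch_center in the frame of wide_slot_floor between -0.01 and 0.01 m and y of arch_center in the frame of wide_slot_floor between -0.014 and 0.014 m and angle between the x axis of arch_center and the x axis of wide_slot_floor, either way round below 0.16 rad and angle between arch_center's own z axis and vertical below 0.16 rad and (angle between cover_center's own z axis and vertical below 0.16 rad or angle between cover_center's own z axis and vertical above 2.98 rad)); the robot touches nothing.
It fails at once if the thin plate is dropped (moves faster than 0.6 m/s with no finger on it, as after a free fall of about 20 mm) (linear speed of cover above 0.6 m/s and contact force between cover and the fingers below 0.05 N).
It fails at once if the thick plate is dropped (moves faster than 0.6 m/s with no finger on it, as after a free fall of about 20 mm) (linear speed of arch above 0.6 m/s and contact force between arch and the fingers below 0.05 N).
It fails at once if the race is moved by more than 30 mm (distance of race_center from where it was at the start of the episode above 0.03 m).
It fails at once if the pinion is moved by more than 30 mm (distance of pinion_center from where it was at the start of the episode above 0.03 m).
It fails at once if the socket is moved by more than 30 mm (distance of socket_center from where it was at the start of the episode above 0.03 m).
It also fails if it takes over 72 s, if anything falls off the work surface, if the arm or the gripper's body presses on something with over 40 N, if the wrist force passes 120 N, or if a joint passes its speed limit or range.

## Working session

There is one attempt and no reset: what is moved stays moved. The work goes in short steps, Python scripts to look and compute and a tool call to move; the robot and the scene stay as the last step left them, time stands still between calls to the robot, and variables do not carry over. Pictures are saved under pics/ and viewed, and the job is handed in when it is done.

Besides the shell and the picture viewer there is one more tool, called after "Call:" as name(argument=value, ...) on one line, values as JSON. drive_tool: Moves the arm, as the interface text tells. Its arguments: {"type":"object","properties":{"increments":{"type":"array","items":{"type":"array","items":{"type":"number"}}}},"required":["increments"]}

```bash
ls; mkdir -p pics
cat > cam.py <<'E'
from bench import ctrl, camera
import cv2, numpy as np, pickle
def grab(n,tag):
    o=ctrl.get_obs(); c=camera(n); c['obs']=o
    pickle.dump(c,open(f'pics/{tag}.pkl','wb')); cv2.imwrite(f'pics/{tag}.png',c['img'][:,:,::-1]); return c
E
python3 - <<'E'
from cam import *
print(ctrl.get_obs())
for n in ['scene','top','wrist']:
    c=grab(n,n+'0'); print(n,c['fx'],c['cx'],c['cy'],(c['depth']>0).mean()); print(c.get('world_from_camera',c.get('hand_eye')).round(4).tolist())
E
```

```text
pics
{'time_s': 0.0, 'q': array([-1.49930816e+00,  1.81569152e-01,  1.60798112e+00, -6.56754440e-06,
        1.35379499e+00, -2.06270103e-01]), 'dq': array([ 0.00094677,  0.000675  , -0.00134069, -0.00130795, -0.00139317,
        0.00073153]), 'joint_efforts': array([-1.30457251e-03, -4.44880271e+01, -3.51343668e+01, -5.33336624e-04,
        8.97788443e-03, -4.32787135e-05]), 'eef_pos': array([ 0.15765869, -0.55242149,  0.24138132]), 'eef_rot': array([ 0.09726908,  0.70033773,  0.09850585, -0.7002588 ]), 'wrist_force': array([0.20140914, 0.06770017, 0.43680423]), 'torque': array([-0.01657925, -0.03429852,  0.00422934]), 'opening': 0.9987408025333664}
scene 383.7873309600265 319.4090010011646 203.67738665121027 0.99603125
[[-0.7052, 0.3797, -0.5987, 1.1291], [0.7089, 0.3895, -0.588, 0.4702], [0.0099, -0.8391, -0.5439, 0.5602], [0.0, 0.0, 0.0, 1.0]]
top 474.74663770321035 321.0467886093158 193.1176170693179 0.9960546875
[[-0.0052, -0.9992, 0.04, 0.5175], [-1.0, 0.005, -0.0073, -0.0662], [0.0071, -0.04, -0.9992, 1.3892], [0.0, 0.0, 0.0, 1.0]]
wrist 344.10049185607255 322.0053468582725 201.03168625407594 0.99585546875
[[-0.0013, -0.2699, 0.9629, -0.1312], [1.0, -0.0, 0.0013, 0.0006], [-0.0003, 0.9629, 0.2699, -0.0682], [0.0, 0.0, 0.0, 1.0]]
```

View pics/scene0.png

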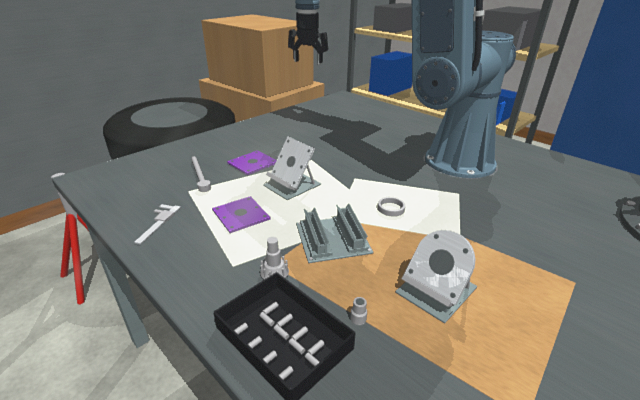

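View pics/top0.png

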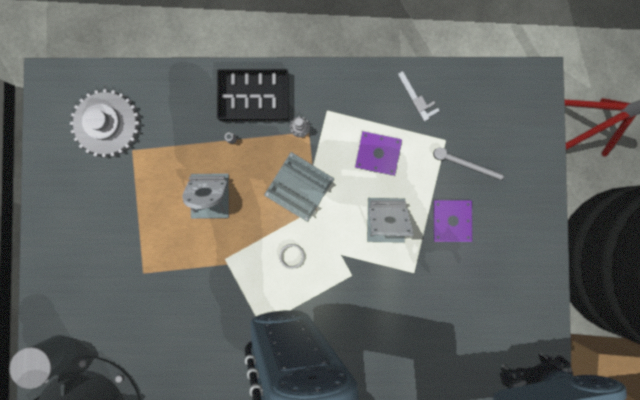

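View pics/wrist0.png

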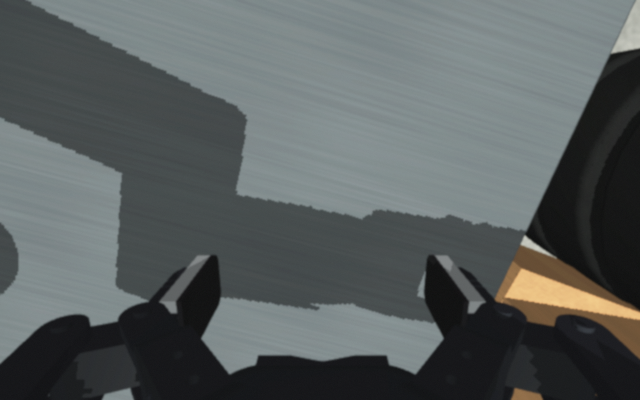

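The top view shows these objects:
- The thin bare plate is at (390,220).
- The purple look-alikes are at (380,153) and (453,220), and I will leave them alone.
- The arched plate is at (207,195) and the rack at (300,187).
- The race is at (292,255), the pinion at (299,126) and the socket at (230,137).

Next I take enlarged crops and depth clouds.

```bash
cat >> cam.py <<'E'
def load(t): return pickle.load(open(f'pics/{t}.pkl','rb'))
def cloud(c,T=None):
    h,w=c['depth'].shape; u,v=np.meshgrid(np.arange(w),np.arange(h)); d=c['depth'].astype(float)
    P=np.stack([(u-c['cx'])/c['fx']*d,(v-c['cy'])/c['fy']*d,d],-1)
    T=c['world_from_camera'] if T is None else T
    return P@T[:3,:3].T+T[:3,3]
E
python3 - <<'E'
from cam import *
c=load('top0'); P=cloud(c)
for n,(u,v) in dict(cover=(390,220),arch=(207,195),rack=(300,187),race=(282,255),pinion=(299,126),socket=(230,137),table=(100,200)).items(): print(n,P[v,u].round(4))
im=c['img'][:,:,::-1]
a=cv2.resize(im[150:250,160:440],None,fx=2.8,fy=2.8,interpolation=cv2.INTER_CUBIC)
s=load('scene0'); im=s['img'][:,:,::-1]
b=cv2.resize(im[120:320,230:510],None,fx=2.8,fy=2.8,interpolation=cv2.INTER_CUBIC)
cv2.imwrite('pics/ca.png',a); cv2.imwrite('pics/cb.png',b)
S=cloud(s)
for n,(u,v) in dict(cover=(292,160),arch=(440,265),table=(150,250)).items(): print(n,S[v,u].round(4))
E
```

```text
cover [ 0.4949 -0.2649  0.0839]
arch [0.5658 0.2356 0.0918]
rack [ 0.5908 -0.0152  0.0097]
race [ 3.933e-01  3.820e-02 -1.000e-04]
pinion [ 0.7555 -0.0159  0.0859]
socket [0.7313 0.1809 0.0509]
table [0.5562 0.5678 0.0016]
cover [ 0.4961 -0.2605  0.0796]
arch [0.5803 0.2513 0.0727]
table [ 9.209e-01 -2.656e-01  4.000e-04]
```

View pics/ca.png

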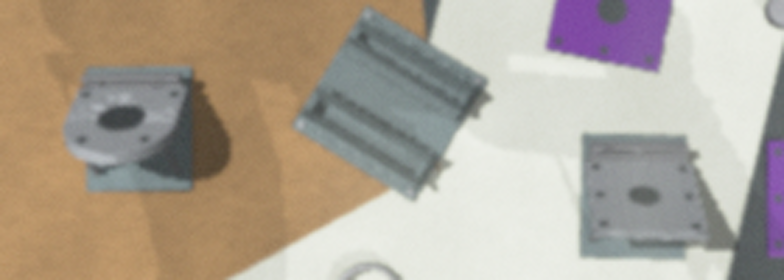

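View pics/cb.png

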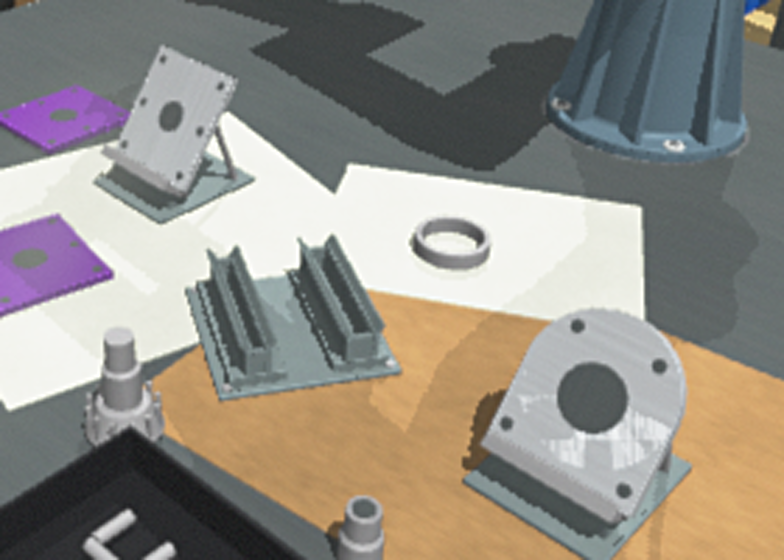

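The bare plates are unambiguous: the cover is at (160–235, 45–195) in the crop and the arch is at (480–685, 310–520). The slot near the robot looks like the wide one. I'll measure with plane fits.

```bash
cat > fit.py <<'E'
from cam import *
def fit(Q,it=300,th=.003,seed=0):
    r=np.random.default_rng(seed);best=None
    for _ in range(it):
        a,b,c=Q[r.choice(len(Q),3,replace=False)]; n=np.cross(b-a,c-a); l=np.linalg.norm(n)
        if l<1e-7: continue
        n/=l; m=abs((Q-a)@n)<th
        if best is None or m.sum()>best.sum(): best=m
    o=Q[best].mean(0); n=np.linalg.svd(Q[best]-o,full_matrices=False)[2][2]; n*=np.sign(n[2]); return o,n,best
E
python3 - <<'E'
from fit import *
T=cloud(load('top0')).reshape(-1,3); S=cloud(load('scene0')).reshape(-1,3)
for nm,(x,y) in dict(cover=(.5,-.263),arch=(.568,.24)).items():
  for k,C in (('top',T),('scene',S)):
    m=(abs(C[:,0]-x)<.1)&(abs(C[:,1]-y)<.1)&(C[:,2]>.03)
    Q=C[m]; o,n,b=fit(Q); I=Q[b]
    h=np.cross([0,0,1],n); h/=np.linalg.norm(h); up=np.cross(n,h)  # up in plane
    a=(I-o)@h; u=(I-o)@up
    print(nm,k,'o',o.round(4),'n',n.round(3),'tilt',np.degrees(np.arccos(n[2])).round(1),'az',np.degrees(np.arctan2(n[1],n[0])).round(1),b.sum(),len(Q))
    r=cv2.minAreaRect(np.c_[a,u].astype(np.float32)*1000); print('  a',a.min().round(4),a.max().round(4),'u',u.min().round(4),u.max().round(4),r)
    print('  centre', (o+h*(a.min()+a.max())/2+up*(u.min()+u.max())/2).round(4))
# rack height map
C=T; m=(abs(C[:,0]-.59)<.13)&(abs(C[:,1]+.01)<.13)
import numpy as np
for lo,hi in((.004,.012),(.04,.06)):
    q=C[m&(C[:,2]>lo)&(C[:,2]<hi)]; print(lo,len(q),cv2.minAreaRect((q[:,:2]*1000).astype(np.float32)))
    C2=S; q=C2[(abs(C2[:,0]-.59)<.13)&(abs(C2[:,1]+.01)<.13)&(C2[:,2]>lo)&(C2[:,2]<hi)]; print(' scene',len(q),cv2.minAreaRect((q[:,:2]*1000).astype(np.float32)))
E
```

```text
cover top o [ 0.493  -0.2663  0.0821] n [ 0.817 -0.027  0.577] tilt 54.8 az -1.9 987 1318
  a -0.0546 0.0557 u -0.0654 0.0607 ((0.3926277160644531, -2.5040512084960938), (110.04214477539062, 126.31380462646484), 0.3880218267440796)
  centre [ 0.4944 -0.2658  0.0801]
cover scene o [ 0.496  -0.2612  0.0781] n [ 0.818 -0.021  0.574] tilt 55.0 az -1.5 1152 1402
  a -0.0595 0.0533 u -0.0588 0.0571 ((-3.055042266845703, -0.8629112243652344), (112.82915496826172, 115.92200469970703), 0.059575993567705154)
  centre [ 0.4965 -0.2643  0.0774]
arch top o [0.5754 0.2476 0.0792] n [0.819 0.004 0.574] tilt 55.0 az 0.3 865 1235
  a -0.0549 0.0551 u -0.0601 0.068 ((0.422210693359375, 3.9217872619628906), (128.02935791015625, 109.92435455322266), 89.5372085571289)
  centre [0.5731 0.2477 0.0824]
arch scene o [0.5775 0.2528 0.0776] n [0.818 0.003 0.575] tilt 54.9 az 0.2 3217 3739
  a -0.0582 0.0529 u -0.0571 0.0623 ((-1.2654151916503906, 3.3404769897460938), (117.69718933105469, 111.00651550292969), 88.19684600830078)
  centre [0.576  0.2502 0.0798]
0.004 1820 ((589.9015502929688, -9.595809936523438), (259.41754150390625, 258.9766540527344), 0.400774747133255)
 scene 773 ((596.1196899414062, -9.697906494140625), (151.70765686035156, 148.43629455566406), 58.717857360839844)
0.04 652 ((590.6109619140625, -12.100677490234375), (135.89735412597656, 117.16230010986328), 58.07915115356445)
 scene 585 ((593.2471923828125, -9.342880249023438), (139.91693115234375, 117.79501342773438), 57.55314254760742)
```

Run:
```python
from fit import *
T=cloud(load('top0')).reshape(-1,3); S=cloud(load('scene0')).reshape(-1,3)
for k,C in (('top',T),('scene',S)):
  m=(np.hypot(C[:,0]-.593,C[:,1]+.011)<.105)&(C[:,2]>.004); Q=C[m]
  best=None
  for th in np.arange(50,66,.5):
    t=np.radians(th); ex=np.array([np.sin(t),-np.cos(t)])
    h=np.histogram(Q[Q[:,2]>.03][:,:2]@ex,bins=np.arange(0,1,.003))[0]; s=(h.astype(float)**2).sum()
    if best is None or s>best[0]: best=(s,th)
  print(k,best)
  t=np.radians(58); ex=np.array([np.sin(t),-np.cos(t)]); ey=np.array([np.cos(t),np.sin(t)])
  X=(Q[:,:2]-[.593,-.011])@ex; Y=(Q[:,:2]-[.593,-.011])@ey
  w=(Q[:,2]>.03)
  print('Y range hi',np.percentile(Y[w],[0,2,98,100]).round(4),'Yall',np.percentile(Y,[0,1,99,100]).round(4),'Xall',np.percentile(X,[0,1,99,100]).round(4))
  for x in np.arange(-.08,.08,.003):
    q=(X>=x)&(X<x+.003)&(abs(Y)<.05)
    if q.sum(): print(round(x+.0015,4),np.percentile(Q[q][:,2],[10,50,90]).round(3),q.sum())
c=load('top0');cv2.imwrite('pics/rk.png',cv2.resize(c['img'][145:225,260:345,::-1],None,fx=7,fy=7,interpolation=cv2.INTER_CUBIC))
```

```text
top (np.float64(1154773.0), np.float64(56.0))
Y range hi [-0.0869 -0.0869  0.0612  0.0657] Yall [-0.0977 -0.0869  0.0854  0.1047] Xall [-0.1035 -0.0826  0.0814  0.1039]
-0.0785 [0.005 0.005 0.006] 7
-0.0755 [0.004 0.006 0.009] 14
-0.0725 [0.005 0.007 0.009] 30
-0.0695 [0.005 0.007 0.01 ] 31
-0.0665 [0.005 0.007 0.01 ] 32
-0.0635 [0.014 0.017 0.02 ] 36
-0.0605 [0.016 0.021 0.05 ] 30
-0.0575 [0.045 0.049 0.051] 38
-0.0545 [0.043 0.046 0.05 ] 38
-0.0515 [0.038 0.043 0.045] 40
-0.0485 [0.013 0.017 0.022] 37
-0.0455 [0.013 0.018 0.02 ] 36
-0.0425 [0.011 0.017 0.021] 35
-0.0395 [0.013 0.017 0.02 ] 35
-0.0365 [0.012 0.017 0.02 ] 36
-0.0335 [0.015 0.04  0.043] 36
-0.0305 [0.041 0.044 0.048] 37
-0.0275 [0.047 0.05  0.053] 37
-0.0245 [0.015 0.047 0.05 ] 34
-0.0215 [0.012 0.016 0.02 ] 36
-0.0185 [0.005 0.008 0.017] 27
-0.0155 [0.005 0.007 0.01 ] 28
-0.0125 [0.005 0.007 0.009] 30
-0.0095 [0.005 0.008 0.011] 28
-0.0065 [0.005 0.007 0.011] 29
-0.0035 [0.005 0.007 0.01 ] 31
-0.0005 [0.005 0.009 0.011] 27
0.0025 [0.005 0.007 0.01 ] 30
0.0055 [0.005 0.008 0.01 ] 30
0.0085 [0.006 0.007 0.01 ] 28
0.011
[... 1514 characters left out ...]
0.005 0.006] 22
0.0055 [0.004 0.005 0.006] 21
0.0085 [0.004 0.005 0.006] 21
0.0115 [0.004 0.005 0.006] 27
0.0145 [0.005 0.005 0.006] 10
0.0175 [0.006 0.006 0.006] 1
0.0205 [0.013 0.015 0.015] 4
0.0235 [0.014 0.015 0.015] 4
0.0265 [0.015 0.03  0.044] 4
0.0295 [0.045 0.046 0.048] 26
0.0325 [0.044 0.045 0.048] 49
0.0355 [0.029 0.041 0.043] 51
0.0385 [0.014 0.026 0.039] 109
0.0415 [0.014 0.015 0.016] 5
0.0475 [0.04  0.041 0.041] 8
0.0505 [0.04  0.042 0.044] 24
0.0535 [0.015 0.023 0.046] 88
0.0565 [0.014 0.031 0.048] 72
0.0595 [0.013 0.015 0.016] 33
0.0625 [0.014 0.015 0.015] 32
0.0655 [0.004 0.012 0.015] 56
0.0685 [0.004 0.005 0.006] 28
0.0715 [0.004 0.005 0.006] 20
0.0745 [0.004 0.005 0.006] 19
```

View pics/rk.png

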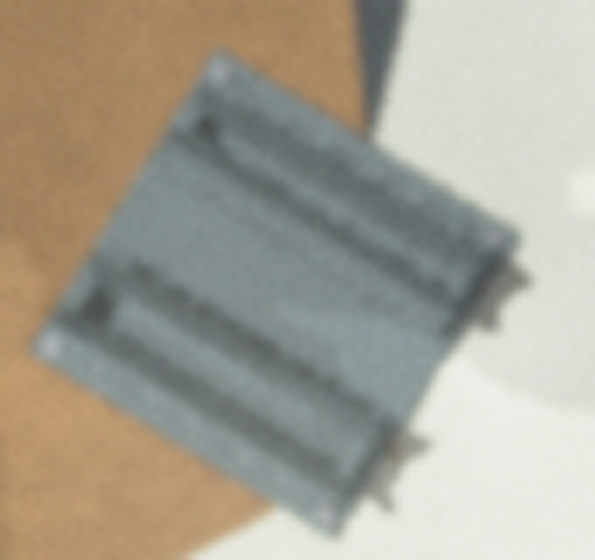

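```bash
cat > plan.py <<'E'
from cam import *
from scipy.spatial.transform import Rotation as Ro
def Rq(q): return Ro.from_quat(np.r_[q[1:],q[0]])
def frame(az,tilt):
    "tool x down tilted outward by tilt deg toward horizontal az; tool y = horizontal az dir when tilt 0"
    a,t=np.radians([az,tilt]); h=np.array([np.cos(a),np.sin(a),0]); d=np.array([0,0,-1.])
    x=d*np.cos(t)+h*np.sin(t); y=h*np.cos(t)-d*np.sin(t); return Ro.from_matrix(np.c_[x,y,np.cross(x,y)])
def rows(p1,R1,n,claw,p0=None,R0=None):
    o=ctrl.get_obs(); p=o['eef_pos'] if p0 is None else np.array(p0); R=Rq(o['eef_rot']) if R0 is None else R0
    dv=(R.inv()*R1).as_rotvec()/n; out=[]; dp=(np.array(p1)-p)/n
    for i in range(n):
        s=R.inv().apply(dp); out.append([*s.round(4),*np.degrees(dv).round(2),claw]); R=R*Ro.from_rotvec(dv)
    print('dist',np.linalg.norm(dp*n).round(4)); print(str([[float(v) for v in r] for r in out]))
def st():
    o=ctrl.get_obs(); R=Rq(o['eef_rot']).as_matrix()
    print('t',round(o['time_s'],2),'p',o['eef_pos'].round(4),'x',R[:,0].round(3),'y',R[:,1].round(3),'F',o['wrist_force'].round(1),'T',o['torque'].round(2),'op',round(o['opening'],3),'q',o['q'].round(2))
C=dict(cover=(np.array([.492,-.265,.0755]),-1.7),arch=(np.array([.569,.249,.0772]),.2))
def along(k,d):
    c,az=C[k]; R=frame(az,35); return c-d*R.as_matrix()[:,0],R
E
python3 -c "
from plan import *
p,R=along('cover',.12); print(p); rows(p,R,10,1); rows(p,R,12,1)"
```

```text
[ 0.42320112 -0.2629581   0.17379825]
dist 0.3987
[[0.0068, -0.0206, -0.0335, -7.0, 2.2, 3.02, 1.0], [0.0072, -0.0167, -0.0355, -7.0, 2.2, 3.02, 1.0], [0.0078, -0.0127, -0.037, -7.0, 2.2, 3.02, 1.0], [0.0087, -0.0085, -0.038, -7.0, 2.2, 3.02, 1.0], [0.0098, -0.0043, -0.0384, -7.0, 2.2, 3.02, 1.0], [0.0111, -0.0002, -0.0383, -7.0, 2.2, 3.02, 1.0], [0.0127, 0.0038, -0.0376, -7.0, 2.2, 3.02, 1.0], [0.0144, 0.0076, -0.0364, -7.0, 2.2, 3.02, 1.0], [0.0163, 0.0112, -0.0346, -7.0, 2.2, 3.02, 1.0], [0.0183, 0.0144, -0.0324, -7.0, 2.2, 3.02, 1.0]]
dist 0.3987
[[0.0057, -0.0171, -0.0279, -5.83, 1.83, 2.52, 1.0], [0.0059, -0.0145, -0.0293, -5.83, 1.83, 2.52, 1.0], [0.0063, -0.0117, -0.0305, -5.83, 1.83, 2.52, 1.0], [0.0068, -0.0088, -0.0313, -5.83, 1.83, 2.52, 1.0], [0.0075, -0.0059, -0.0318, -5.83, 1.83, 2.52, 1.0], [0.0083, -0.003, -0.032, -5.83, 1.83, 2.52, 1.0], [0.0093, -0.0002, -0.0319, -5.83, 1.83, 2.52, 1.0], [0.0104, 0.0026, -0.0315, -5.83, 1.83, 2.52, 1.0], [0.0115, 0.0053, -0.0307, -5.83, 1.83, 2.52, 1.0], [0.0128, 0.0079, -0.0296, -5.83, 1.83, 2.52, 1.0], [0.0141, 0.0102, -0.0283, -5.83, 1.83, 2.52, 1.0], [0.0155, 0.0124, -0.0267, -5.83, 1.83, 2.52, 1.0]]
```

Call:
drive_tool(increments=[[0.007,-0.021,-0.033,-7,2.2,3,0.6],[0.007,-0.017,-0.035,-7,2.2,3,0.6],[0.008,-0.013,-0.037,-7,2.2,3,0.6],[0.008,-0.008,-0.038,-7,2.2,3,0.6],[0.008,-0.004,-0.038,-7,2.2,3,0.6],[0.01,0,-0.038,-7,2.2,3,0.6],[0.012,0.004,-0.037,-7,2.2,3,0.6],[0.014,0.008,-0.036,-7,2.2,3,0.6],[0.014,0.011,-0.034,-7,2.2,3,0.6],[0.014,0.014,-0.032,-7,2.2,3,0.6]])

```text
time_s: 1.4
eef_pos: [0.4173, -0.2638, 0.1837]
eef_rot: [0.623, 0.631, 0.319, -0.335]
wrist_force: [1.0, -0.4, 0.4]
opening: 0.8
```

```bash
python3 -c "
from plan import *
st();p,R=along('cover',.11); print(p); rows(p,R,2,.3); grab('wrist','w1')"
```

```text
t 1.4 p [ 0.4173 -0.2638  0.1837] x [ 0.572 -0.015 -0.82 ] y [ 0.82  -0.021  0.573] F [ 1.  -0.4  0.4] T [ 0.02  0.28 -0.01] op 0.8 q [-1.16 -0.2   2.24  0.69  0.95 -1.5 ]
[ 0.42893436 -0.26312826  0.16560672]
dist 0.0215
[[0.0107, -0.0004, -0.0005, 0.1, -0.05, 0.04, 0.3], [0.0107, -0.0004, -0.0005, 0.1, -0.05, 0.04, 0.3]]
```

View pics/w1.png

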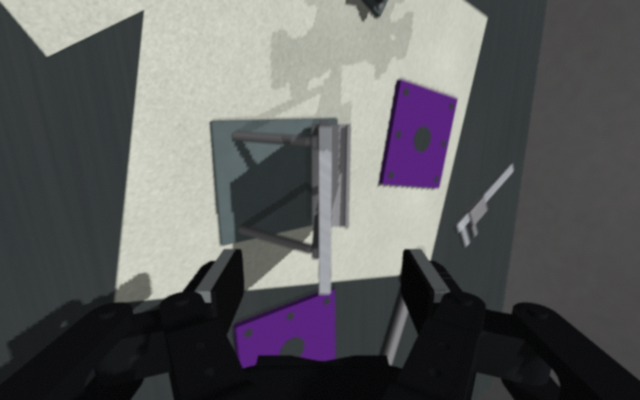

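The plate is seen edge-on at column ~325, between the fingers at ~230 and ~415. I'll check its middle in tool coordinates from the depth image.

```bash
python3 -c "
from plan import *
c=load('w1'); P=cloud(c,c['hand_eye']); D=c['depth']
m=np.zeros(D.shape,bool); m[118:300,312:338]=1
Q=P[m]; top=(Q[:,0]>.04)&(Q[:,0]<.075)&(abs(Q[:,1])<.012); q=Q[top]
print(len(q),q.mean(0).round(4),np.percentile(q,[1,50,99],axis=0).round(4))
"
```

```text
2203 [ 0.0733  0.0013 -0.0032] [[ 0.0717 -0.0026 -0.0537]
 [ 0.0733  0.0012 -0.0048]
 [ 0.0747  0.0053  0.0538]]
```

Call:
drive_tool(increments=[[0.015,0.001,0,0,0,0,0.2],[0.015,0,0,0,0,0,0.2],[0.015,0,0,0,0,0,0.2],[0.015,0,0,0,0,0,0.2],[0.015,0,0,0,0,0,0.2],[0.015,0,0,0,0,0,0.2],[0.01,0,0,0,0,0,0.2],[0.009,0,0,0,0,0,0.2],[0,0,0,0,0,0,0.2]])

```text
time_s: 2.58
eef_pos: [0.4799, -0.2667, 0.0946]
eef_rot: [0.621, 0.632, 0.319, -0.337]
wrist_force: [0.9, 0.8, 0.5]
opening: 0.601
```

Call:
drive_tool(increments=[[0,0,0,0,0,0,-0.5],[0,0,0,0,0,0,-1],[0,0,0,0,0,0,-1],[0,0,0,0,0,0,-1],[0,0,0,0,0,0,-1],[0,0,0,0,0,0,-1]])

```text
time_s: 3.32
eef_pos: [0.4801, -0.2673, 0.0958]
eef_rot: [0.622, 0.632, 0.318, -0.336]
wrist_force: [-2.9, 0.8, 6.3]
opening: 0.085
```

```bash
python3 -c "
from plan import *
st();grab('wrist','w2')"
```

```text
t 3.33 p [ 0.4801 -0.2673  0.0958] x [ 0.572 -0.017 -0.82 ] y [ 0.82  -0.024  0.572] F [-2.9  0.8  6.3] T [0.18 0.04 0.13] op 0.085 q [-1.01  0.11  2.17  0.85  0.68 -1.61]
```

View pics/w2.png

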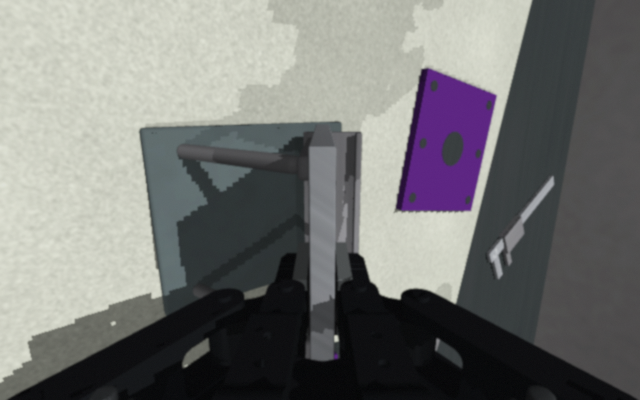

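The pads hold the plate at column 322, and an opening of about 7 mm fits its 8 mm thickness. I'll lift along the plate.

Call:
drive_tool(increments=[[-0.005,0,0,0,0,0,-1],[-0.01,0,0,0,0,0,-1],[-0.015,0,0,0,0,0,-1],[-0.02,0,0,0,0,0,-1],[-0.02,0,0,0,0,0,-1],[-0.02,0,0,0,0,0,-1],[-0.02,0,0,0,0,0,-1],[-0.02,0,0,0,0,0,-1]])

```text
time_s: 4.38
eef_pos: [0.4046, -0.264, 0.2013]
eef_rot: [0.621, 0.632, 0.319, -0.337]
wrist_force: [-0.3, -1.2, -2.2]
opening: 0.084
```

```bash
python3 -c "
from plan import *
st();c=grab('wrist','w3'); P=cloud(c,c['hand_eye'])
m=np.zeros(c['depth'].shape,bool); m[100:250,308:338]=1; Q=P[m]; q=Q[(abs(Q[:,1])<.012)&(Q[:,0]<.0)&(Q[:,0]>-.05)]
print(len(q),q.mean(0).round(4),np.percentile(q,[1,50,99],axis=0).round(4))
E=np.array([.593,-.011]); t=np.radians(58); ex=np.array([np.sin(t),-np.cos(t)])
nar=E+.0427*ex; wid=E-.0418*ex; print('narrow',nar,'wide',wid)
rows([*nar,.27],frame(-32,0),10,-1)
"
```

```text
t 4.38 p [ 0.4046 -0.264   0.2013] x [ 0.57  -0.015 -0.822] y [ 0.821 -0.025  0.57 ] F [-0.3 -1.2 -2.2] T [-0.    0.59 -0.02] op 0.084 q [-1.19 -0.26  2.24  0.67  1.01 -1.48]
3055 [-0.0335  0.0001 -0.0426] [[-0.036  -0.0038 -0.0563]
 [-0.0346  0.     -0.0431]
 [-0.0071  0.004  -0.0256]]
narrow [ 0.62921165 -0.03362755] wide [0.55755159 0.01115063]
dist 0.3293
[[0.0069, 0.0217, -0.0238, 2.94, -0.92, -3.4, -1.0], [0.0053, 0.0208, -0.025, 2.94, -0.92, -3.4, -1.0], [0.0037, 0.0198, -0.0261, 2.94, -0.92, -3.4, -1.0], [0.0021, 0.0186, -0.0271, 2.94, -0.92, -3.4, -1.0], [0.0006, 0.0172, -0.028, 2.94, -0.92, -3.4, -1.0], [-0.0008, 0.0158, -0.0289, 2.94, -0.92, -3.4, -1.0], [-0.0022, 0.0142, -0.0296, 2.94, -0.92, -3.4, -1.0], [-0.0035, 0.0125, -0.0303, 2.94, -0.92, -3.4, -1.0], [-0.0046, 0.0107, -0.0308, 2.94, -0.92, -3.4, -1.0], [-0.0057, 0.0088, -0.0312, 2.94, -0.92, -3.4, -1.0]]
```

View pics/w3.png

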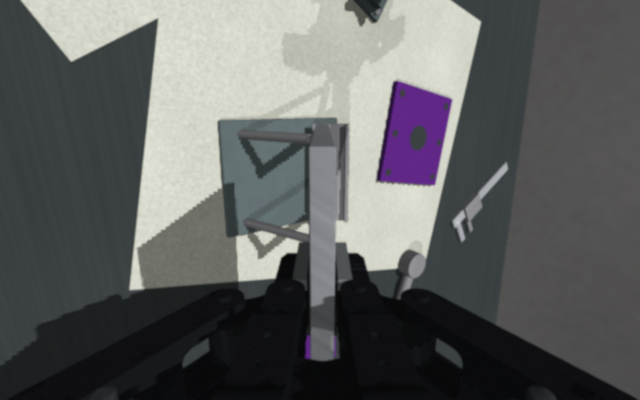

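Held square, with the top edge 35 mm behind the TCP, so the foot is 85 mm ahead. I'll carry it to above the narrow slot.

Call:
drive_tool(increments=[[0.01,0.018,-0.024,3,-0.9,-3.4,-1],[0.009,0.018,-0.025,3,-0.9,-3.4,-1],[0.008,0.017,-0.026,3,-0.9,-3.4,-1],[0.007,0.016,-0.027,3,-0.9,-3.4,-1],[0.005,0.015,-0.028,3,-0.9,-3.4,-1],[0.004,0.014,-0.029,3,-0.9,-3.4,-1],[0.003,0.013,-0.03,3,-0.9,-3.4,-1],[0.001,0.012,-0.03,3,-0.9,-3.4,-1],[0,0.01,-0.031,3,-0.9,-3.4,-1],[0,0.008,-0.03,3,-0.9,-3.4,-1]])

```text
time_s: 5.68
eef_pos: [0.6282, -0.032, 0.2182]
eef_rot: [0.337, 0.621, 0.342, -0.619]
wrist_force: [1.4, -0.5, -3.2]
opening: 0.082
```

```bash
python3 -c "
from plan import *
st(); rows([.6292,-.0336,.2],frame(-32,0),4,-1)
grab('scene','s4'); c=grab('wrist','w4');grab('top','t4')
cv2.imwrite('pics/s4c.png',cv2.resize(load('s4')['img'][80:300,200:440,::-1],None,fx=2.7,fy=2.7,interpolation=2))
"
```

```text
t 5.67 p [ 0.6282 -0.032   0.2182] x [-0.002  0.008 -1.   ] y [ 0.842 -0.539 -0.006] F [ 1.4 -0.5 -3.2] T [-0.02  0.04 -0.06] op 0.082 q [-0.24  0.32  1.49  0.01  1.34  0.32]
dist 0.0183
[[0.0045, 0.0005, 0.0002, -0.15, -0.08, 0.08, -1.0], [0.0045, 0.0005, 0.0002, -0.15, -0.08, 0.08, -1.0], [0.0045, 0.0004, 0.0002, -0.15, -0.08, 0.08, -1.0], [0.0045, 0.0004, 0.0002, -0.15, -0.08, 0.08, -1.0]]
```

View pics/w4.png

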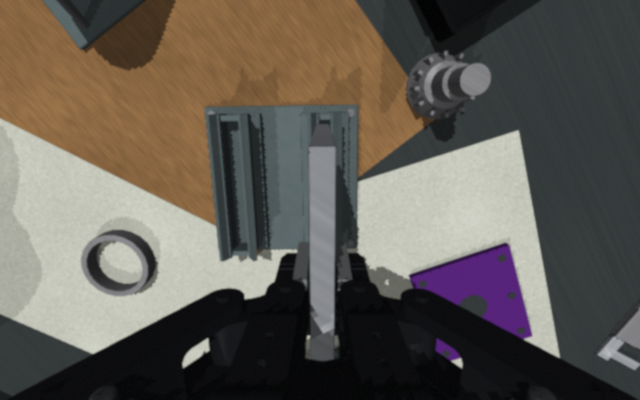

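View pics/s4c.png

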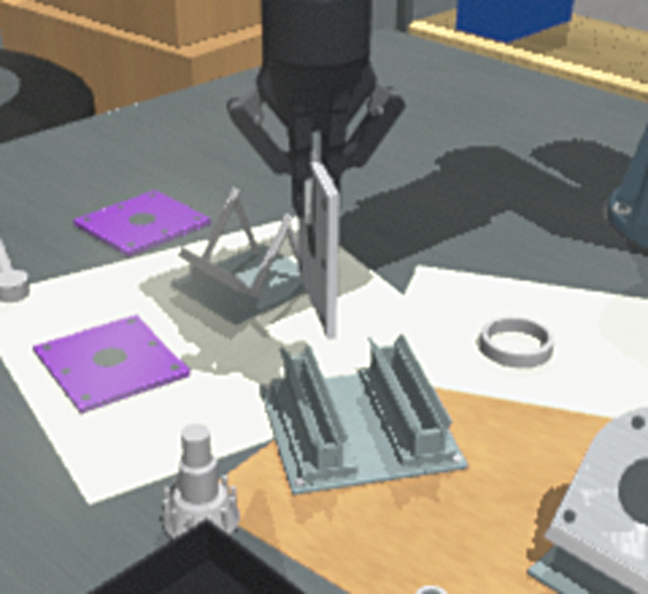

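The plate hangs upright above the rack. The near (wide) slot is visible at columns 210–265. I'll refine the rack pose from this wrist depth.

```bash
python3 -c "
from plan import *
c=load('w4'); o=c['obs']; T=np.eye(4); T[:3,:3]=Rq(o['eef_rot']).as_matrix(); T[:3,3]=o['eef_pos']
P=cloud(c,T@c['hand_eye']); 
m=np.zeros(c['depth'].shape,bool); m[95:265,195:365]=1; Q=P[m]
Q=Q[(np.hypot(Q[:,0]-.593,Q[:,1]+.011)<.11)&(Q[:,2]<.065)]
print('table z',np.median(P[150:180,100:150][...,2]))
b=Q[(Q[:,2]>.004)]; print(cv2.minAreaRect((b[:,:2]*1000).astype(np.float32)))
for th in (56,57,58,59,60):
  t=np.radians(th); ex=np.array([np.sin(t),-np.cos(t)])
  w=b[b[:,2]>.036]; h=np.histogram((w[:,:2]-[.593,-.011])@ex,bins=np.arange(-.08,.08,.001))[0]; print(th,(h.astype(float)**2).sum())
t=np.radians(58); ex=np.array([np.sin(t),-np.cos(t)]); ey=np.array([np.cos(t),np.sin(t)])
X=(b[:,:2]-[.593,-.011])@ex;Y=(b[:,:2]-[.593,-.011])@ey
print('Y',np.percentile(Y,[.5,99.5]),'X',np.percentile(X,[.5,99.5]))
for y0,y1 in((-.05,0),(0,.05),(.035,.06)):
  print(y0,y1)
  for x in np.arange(-.066,.078,.002):
    q=(X>=x)&(X<x+.002)&(Y>y0)&(Y<y1)
    if q.sum()>3: print((round(x+.001,4),np.median(b[q][:,2]).round(3)),end=' ')
"
```

```text
table z 0.0004905073993323461
((594.1932983398438, -13.91839599609375), (149.76559448242188, 149.82823181152344), 58.129173278808594)
56 617284.0
57 678144.0
58 717180.0
59 703726.0
60 646726.0
Y [-0.07415984  0.07232537] X [-0.06843204  0.07656706]
-0.05 0
(np.float64(-0.057), np.float64(0.047)) (np.float64(-0.055), np.float64(0.048)) (np.float64(-0.053), np.float64(0.047)) (np.float64(-0.051), np.float64(0.044)) (np.float64(-0.049), np.float64(0.037)) (np.float64(-0.047), np.float64(0.025)) (np.float64(-0.045), np.float64(0.016)) (np.float64(-0.043), np.float64(0.016)) (np.float64(-0.041), np.float64(0.016)) (np.float64(-0.039), np.float64(0.016)) (np.float64(-0.037), np.float64(0.016)) (np.float64(-0.031), np.float64(0.042)) (np.float64(-0.029), np.float64(0.043)) (np.float64(-0.027), np.float64(0.045)) (np.float64(-0.025), np.float64(0.022)) (np.float64(-0.023), np.float64(0.047)) (np.float64(-0.021), np.float64(0.016)) (np.float64(-0.019), np.float64(0.016)) (np.float64(-0.017), np.float64(0.014)) (np.float64(-0.015), np.float64(0.006)) (np.float64(-0.013), np.float64(0.006)) (n
[... 5497 characters left out ...]
np.float64(0.043), np.float64(0.016)) (np.float64(0.045), np.float64(0.016)) (np.float64(0.047), np.float64(0.016)) (np.float64(0.049), np.float64(0.017)) (np.float64(0.051), np.float64(0.042)) (np.float64(0.053), np.float64(0.044)) (np.float64(0.055), np.float64(0.048)) (np.float64(0.057), np.float64(0.049)) (np.float64(0.059), np.float64(0.047)) (np.float64(0.061), np.float64(0.016)) (np.float64(0.063), np.float64(0.016)) (np.float64(0.065), np.float64(0.016)) (np.float64(0.067), np.float64(0.015)) (np.float64(0.069), np.float64(0.006)) (np.float64(0.071), np.float64(0.006)) (np.float64(0.073), np.float64(0.006)) (np.float64(0.075), np.float64(0.006)) (np.float64(0.077), np.float64(0.005))
```

Three views agree on a yaw of 58°. The wrist view puts the narrow slot about 2 mm further out, at X≈+44 mm, and the wide slot at X≈−40 mm. I correct by that and descend into the funnel.

Call:
drive_tool(increments=[[0,0.002,0.001,-0.3,-0.2,0.2,-1],[0.005,0.001,0.001,-0.3,-0.2,0.1,-1],[0.015,0,0,0,0,0,-1],[0.015,0,0,0,0,0,-1],[0.015,0,0,0,0,0,-1],[0.01,0,0,0,0,0,-1],[0.01,0,0,0,0,0,-1],[0.005,0,0,0,0,0,-1],[0,0,0,0,0,0,-1]])

```text
time_s: 6.95
eef_pos: [0.6294, -0.0367, 0.1443]
eef_rot: [0.344, 0.619, 0.342, -0.618]
wrist_force: [0.3, -1.0, -3.6]
opening: 0.091
```

```bash
python3 -c "
from plan import *
st(); c=grab('wrist','w5');grab('scene','s5')
a=c['img'][60:360,160:480,::-1]; b=cv2.resize(load('s5')['img'][150:270,260:400,::-1],(400,343),interpolation=2)
b=cv2.resize(b,(350,300)); cv2.imwrite('pics/x5.png',np.hstack([a,b]))
"
```

```text
t 6.95 p [ 0.6294 -0.0367  0.1443] x [ 0.002 -0.001 -1.   ] y [ 0.849 -0.529  0.002] F [ 0.3 -1.  -3.6] T [-0.01  0.02 -0.02] op 0.091 q [-0.25  0.4   1.54 -0.    1.2   0.31]
```

View pics/x5.png

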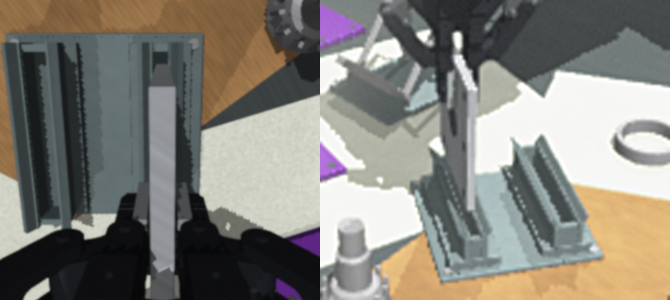

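Call:
drive_tool(increments=[[0.006,0,-0.001,0,0,0,-1],[0.006,0,-0.001,0,0,0,-1],[0.006,0,0,0,0,0,-1],[0.006,0,0,0,0,0,-1],[0.005,0,0,0,0,0,-1],[0.005,0,0,0,0,0,-1],[0,0,0,0,0,0,-1]])

```text
time_s: 7.92
eef_pos: [0.6302, -0.0351, 0.1098]
eef_rot: [0.344, 0.618, 0.342, -0.618]
wrist_force: [-1.0, 1.0, -3.6]
opening: 0.084
```

```bash
python3 -c "
from plan import *
st(); c=grab('wrist','w6');grab('scene','s6')
a=c['img'][60:360,160:480,::-1]; b=cv2.resize(load('s6')['img'][150:270,260:400,::-1],(350,300),interpolation=2)
cv2.imwrite('pics/x6.png',np.hstack([a,b]))
"
```

```text
t 7.92 p [ 0.6302 -0.0351  0.1098] x [ 0.001 -0.001 -1.   ] y [ 0.848 -0.529  0.002] F [-1.   1.  -3.6] T [0.12 0.3  0.05] op 0.084 q [-0.24  0.44  1.56 -0.    1.14  0.32]
```

View pics/x6.png

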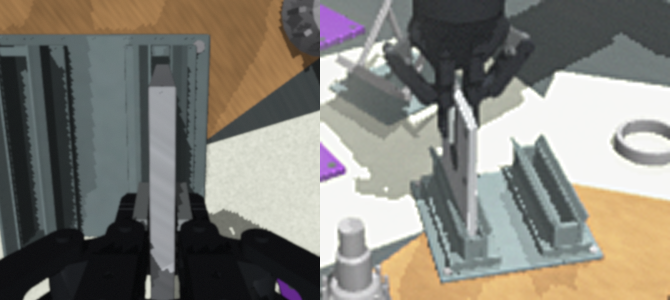

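The plate is in the slot with only slight side contact, and the foot is about 9 mm above the floor. I continue gently.

Call:
drive_tool(increments=[[0.003,0,0,0,0,0,-1],[0.002,0,0,0,0,0,-1],[0.002,0,0,0,0,0,-1],[0,0,0,0,0,0,-1]])

```text
time_s: 8.52
eef_pos: [0.6305, -0.0349, 0.1033]
eef_rot: [0.344, 0.619, 0.342, -0.618]
wrist_force: [-2.1, 2.0, -2.8]
opening: 0.084
```

Call:
drive_tool(increments=[[0.001,0,0,0,0,0,-1],[0.001,0,0,0,0,0,-1],[0,0,0,0,0,0,-1]])

```text
time_s: 8.9
eef_pos: [0.6305, -0.035, 0.1015]
eef_rot: [0.344, 0.619, 0.342, -0.618]
wrist_force: [-3.8, 2.4, -0.8]
opening: 0.086
```

Call:
drive_tool(increments=[[0.001,-0.001,0,0,0,0,-1],[0.001,0,0,0,0,0,-1],[0,0,0,0,0,0,-1]])

```text
time_s: 9.28
eef_pos: [0.6304, -0.035, 0.1009]
eef_rot: [0.344, 0.619, 0.342, -0.617]
wrist_force: [-4.5, 2.0, 6.2]
opening: 0.087
```

The foot is now on the floor: Fz went from −3.6 to +6 N at TCP z 0.101, which is the expected height. I release with a modest opening.

Call:
drive_tool(increments=[[0,0,0,0,0,0,-0.7],[0,0,0,0,0,0,-0.5],[0,0,0,0,0,0,-0.3],[0,0,0,0,0,0,-0.3]])

```text
time_s: 9.78
eef_pos: [0.63, -0.0348, 0.0996]
eef_rot: [0.344, 0.619, 0.342, -0.618]
wrist_force: [1.0, 0.2, -1.2]
opening: 0.348
```

```bash
python3 -c "
from plan import *
st(); c=grab('wrist','w7');grab('scene','s7')
a=c['img'][60:360,160:480,::-1]; b=cv2.resize(load('s7')['img'][150:270,260:400,::-1],(350,300),interpolation=2)
cv2.imwrite('pics/x7.png',np.hstack([a,b]))
"
```

```text
t 9.78 p [ 0.63   -0.0348  0.0996] x [ 0.003 -0.002 -1.   ] y [ 0.848 -0.529  0.003] F [ 1.   0.2 -1.2] T [-0.01  0.03 -0.06] op 0.348 q [-0.24  0.45  1.56 -0.    1.12  0.32]
```

View pics/x7.png

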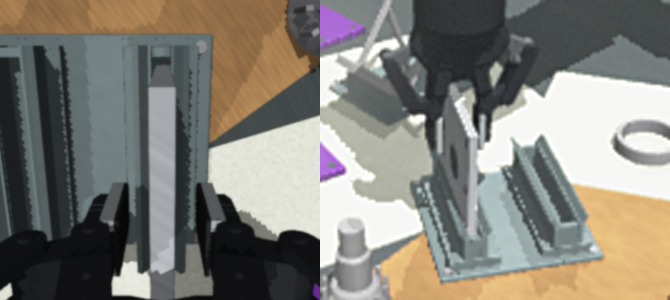

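The cover stands freely between the open pads. I retreat straight up and then go to the arch.

Call:
drive_tool(increments=[[-0.01,0,0,0,0,0,-0.3],[-0.02,0,0,0,0,0,-0.3],[-0.03,0,0,0,0,0,-0.3],[-0.03,0,0,0,0,0,-0.3],[-0.03,0,0,0,0,0,0],[-0.03,0,0,0,0,0,0.2]])

```text
time_s: 10.62
eef_pos: [0.6297, -0.0344, 0.2527]
eef_rot: [0.345, 0.619, 0.342, -0.617]
wrist_force: [0.7, 0.2, 0.3]
opening: 0.598
```

```bash
python3 -c "
from plan import *
st(); p,R=along('arch',.13); print(p); rows(p,R,8,.3)
"
```

```text
t 10.62 p [ 0.6297 -0.0344  0.2527] x [ 0.005 -0.002 -1.   ] y [ 0.849 -0.529  0.005] F [0.7 0.2 0.3] T [ 0.04 -0.01 -0.01] op 0.598 q [-0.24  0.29  1.45 -0.    1.39  0.32]
[0.49443552 0.24873972 0.18368977]
dist 0.3213
[[0.0085, -0.0331, -0.0211, -3.89, 1.23, 4.22, 0.3], [0.0065, -0.0322, -0.0231, -3.89, 1.23, 4.22, 0.3], [0.0047, -0.0309, -0.0252, -3.89, 1.23, 4.22, 0.3], [0.0031, -0.0295, -0.0271, -3.89, 1.23, 4.22, 0.3], [0.0016, -0.0277, -0.029, -3.89, 1.23, 4.22, 0.3], [0.0002, -0.0258, -0.0308, -3.89, 1.23, 4.22, 0.3], [-0.0009, -0.0236, -0.0325, -3.89, 1.23, 4.22, 0.3], [-0.0018, -0.0212, -0.0341, -3.89, 1.23, 4.22, 0.3]]
```

Call:
drive_tool(increments=[[0.008,-0.033,-0.021,-4,1.2,4.2,0.3],[0.006,-0.032,-0.023,-4,1.2,4.2,0.3],[0.005,-0.031,-0.025,-4,1.2,4.2,0.3],[0.003,-0.03,-0.027,-4,1.2,4.2,0.3],[0.002,-0.028,-0.029,-4,1.2,4.2,0.3],[0,-0.026,-0.031,-4,1.2,4.2,0.3],[-0.001,-0.024,-0.032,-4,1.2,4.2,0.3],[-0.002,-0.021,-0.034,-4,1.2,4.2,0.3],[0,0,0,0,0,0,0.3]])

```text
time_s: 11.75
eef_pos: [0.4884, 0.249, 0.1809]
eef_rot: [0.632, 0.62, 0.334, -0.323]
wrist_force: [-0.7, 0.1, 0.6]
opening: 0.653
```

```bash
python3 -c "
from plan import *
st();grab('top','t8'); c=grab('wrist','w8'); P=cloud(c,c['hand_eye']); D=c['depth']
p,R=along('arch',.13); rows(p,R,1,.3)
m=np.zeros(D.shape,bool); m[90:310,290:360]=1
Q=P[m]; q=Q[(Q[:,0]>.06)&(Q[:,0]<.125)&(abs(Q[:,1])<.012)]
print(len(q),np.percentile(q,[1,5,50,95,99],axis=0).round(4))
"
```

```text
t 11.75 p [0.4884 0.249  0.1809] x [ 0.568  0.006 -0.823] y [0.823 0.022 0.568] F [-0.7  0.1  0.6] T [ 0.    0.33 -0.02] op 0.653 q [ 0.37 -0.08  2.13 -0.39  0.55  0.63]
dist 0.0034
[[0.001, 0.0031, -0.001, 0.86, -0.15, 0.29, 0.3]]
3342 [[ 0.0714 -0.0109 -0.0525]
 [ 0.0721 -0.0063 -0.0485]
 [ 0.0792  0.0045 -0.012 ]
 [ 0.1156  0.0112  0.0408]
 [ 0.1205  0.0118  0.0461]]
```

View pics/w8.png

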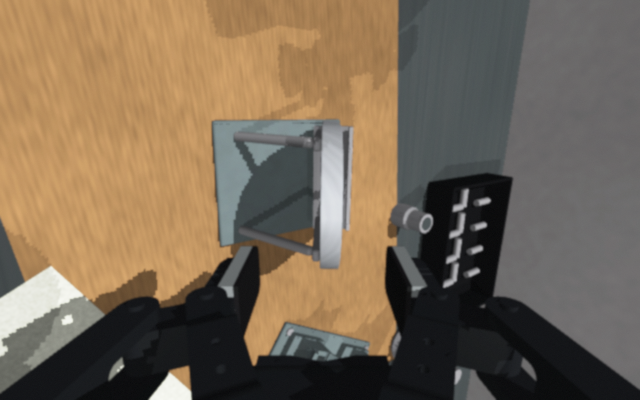

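```bash
python3 -c "
from plan import *
c=load('w8'); P=cloud(c,c['hand_eye']); D=c['depth']
m=np.zeros(D.shape,bool); m[90:310,290:360]=1
Q=P[m]; q=Q[(Q[:,0]>.06)&(Q[:,0]<.1)&(abs(Q[:,1])<.03)]
for lim in(.074,.08): 
  w=q[q[:,0]<lim]; print(lim,len(w),np.percentile(w,[2,50,98],axis=0).round(4))
k=np.polyfit(q[:,2],q[:,0],2); print('apex z',-k[1]/2/k[0])
"
```

```text
0.074 911 [[ 0.0711 -0.0007 -0.0134]
 [ 0.0728  0.0056  0.0004]
 [ 0.0739  0.0123  0.0154]]
0.08 1832 [[ 0.0714 -0.0007 -0.0259]
 [ 0.074   0.0057 -0.0025]
 [ 0.0796  0.0124  0.0273]]
apex z 0.0013479966605181523
```

The arch rim is centred at tool y = +5.7 mm (column ~330), with its apex 71 mm ahead. I correct sideways by 5 mm and advance 107 mm.

Call:
drive_tool(increments=[[0.004,0.005,0,0.8,-0.1,0.3,0.3],[0.015,0,0,0,0,0,0.3],[0.015,0,0,0,0,0,0.3],[0.015,0,0,0,0,0,0.3],[0.015,0,0,0,0,0,0.3],[0.015,0,0,0,0,0,0.3],[0.015,0,0,0,0,0,0.3],[0.013,0,0,0,0,0,0.3],[0,0,0,0,0,0,0.3]])

```text
time_s: 12.98
eef_pos: [0.5569, 0.2465, 0.0955]
eef_rot: [0.627, 0.626, 0.328, -0.327]
wrist_force: [0.0, -0.5, -0.8]
opening: 0.65
```

```bash
python3 -c "
from plan import *
st(); c=grab('wrist','w9'); print(along('arch',.024)[0])"
```

```text
t 12.97 p [0.5569 0.2465 0.0955] x [ 0.572  0.001 -0.821] y [0.821 0.002 0.572] F [ 0.  -0.5 -0.8] T [-0.    0.3   0.02] op 0.65 q [ 0.31  0.22  2.04 -0.55  0.34  0.77]
[0.55523425 0.24895195 0.09685965]
```

View pics/w9.png

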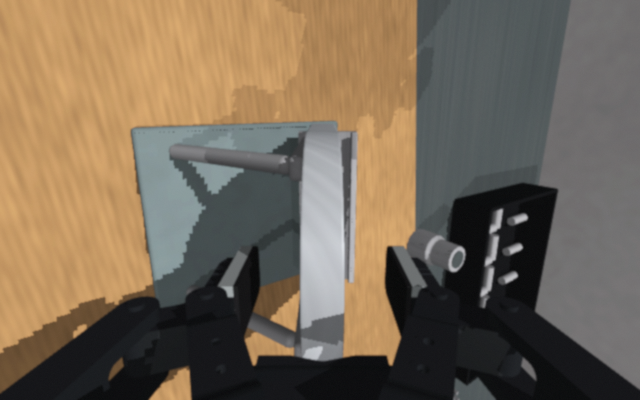

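The plate edge spans columns 300–345 between pads at 245 and 400, so it is centred. I close the gripper.

Call:
drive_tool(increments=[[0,0,0,0,0,0,-0.5],[0,0,0,0,0,0,-1],[0,0,0,0,0,0,-1],[0,0,0,0,0,0,-1],[0,0,0,0,0,0,-1],[0,0,0,0,0,0,-1]])

```text
time_s: 13.78
eef_pos: [0.5561, 0.2477, 0.0968]
eef_rot: [0.628, 0.626, 0.328, -0.325]
wrist_force: [-5.7, -0.0, 5.9]
opening: 0.159
```

Call:
drive_tool(increments=[[-0.005,0,0,0,0,0,-1],[-0.01,0,0,0,0,0,-1],[-0.015,0,0,0,0,0,-1],[-0.02,0,0,0,0,0,-1],[-0.02,0,0,0,0,0,-1],[-0.02,0,0,0,0,0,-1],[-0.02,0,0,0,0,0,-1],[-0.02,0,0,0,0,0,-1]])

```text
time_s: 14.78
eef_pos: [0.4798, 0.2467, 0.2018]
eef_rot: [0.628, 0.625, 0.329, -0.327]
wrist_force: [0.7, 0.8, -3.8]
opening: 0.155
```

```bash
python3 -c "
from plan import *
st();c=grab('wrist','w10'); P=cloud(c,c['hand_eye'])
m=np.zeros(c['depth'].shape,bool); m[80:300,295:350]=1; Q=P[m]; q=Q[(abs(Q[:,1])<.012)&(Q[:,0]<.02)&(Q[:,0]>-.05)]
print(len(q),np.percentile(q,[1,50,99],axis=0).round(4))
# rim circle fit: (x-xc)^2+(z-zc)^2=r^2
A=np.c_[2*q[:,0],2*q[:,2],np.ones(len(q))]; s=np.linalg.lstsq(A,q[:,0]**2+q[:,2]**2,rcond=None)[0]; print('centre',s[:2],'r',np.sqrt(s[2]+s[0]**2+s[1]**2))
E=np.array([.593,-.011]); t=np.radians(58); ex=np.array([np.sin(t),-np.cos(t)]); ey=np.array([np.cos(t),np.sin(t)])
print('wide',E-.0405*ex)
rows([*(E-.0405*ex),.22],frame(-32,0),10,-1)
"
```

```text
t 14.78 p [0.4798 0.2467 0.2018] x [ 0.569  0.001 -0.822] y [0.822 0.004 0.569] F [ 0.7  0.8 -3.8] T [-0.02  0.68 -0.03] op 0.155 q [ 0.37 -0.13  2.14 -0.38  0.6   0.62]
7469 [[-0.0351 -0.0098 -0.0548]
 [-0.0253  0.     -0.0292]
 [ 0.015   0.0097 -0.0063]]
centre [-0.00369431 -0.02159033] r 0.02699000437378812
wide [0.55865405 0.01046173]
dist 0.2502
[[0.0031, 0.0073, 0.0237, 3.13, -0.98, -3.39, -1.0], [0.0031, 0.0087, 0.0232, 3.13, -0.98, -3.39, -1.0], [0.0029, 0.0102, 0.0227, 3.13, -0.98, -3.39, -1.0], [0.0026, 0.0116, 0.022, 3.13, -0.98, -3.39, -1.0], [0.0023, 0.0129, 0.0213, 3.13, -0.98, -3.39, -1.0], [0.0018, 0.0142, 0.0205, 3.13, -0.98, -3.39, -1.0], [0.0013, 0.0153, 0.0197, 3.13, -0.98, -3.39, -1.0], [0.0007, 0.0165, 0.0188, 3.13, -0.98, -3.39, -1.0], [0.0, 0.0175, 0.0179, 3.13, -0.98, -3.39, -1.0], [-0.0008, 0.0184, 0.0169, 3.13, -0.98, -3.39, -1.0]]
```

View pics/w10.png

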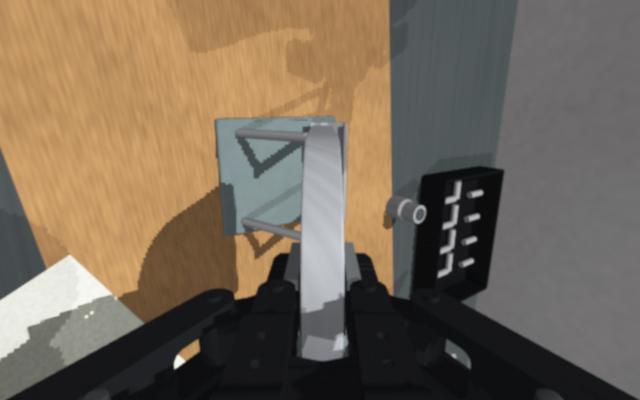

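The arch is held square: apex 35 mm behind the TCP, foot 85 mm ahead. I carry it over the wide slot.

Call:
drive_tool(increments=[[0.003,0.007,0.024,3.1,-1,-3.4,-1],[0.003,0.009,0.023,3.1,-1,-3.4,-1],[0.003,0.01,0.023,3.1,-1,-3.4,-1],[0.003,0.012,0.022,3.1,-1,-3.4,-1],[0.002,0.013,0.021,3.1,-1,-3.4,-1],[0.002,0.014,0.021,3.1,-1,-3.4,-1],[0.001,0.015,0.02,3.1,-1,-3.4,-1],[0.001,0.016,0.019,3.1,-1,-3.4,-1],[0,0.017,0.018,3.1,-1,-3.4,-1],[-0.001,0.018,0.017,3.1,-1,-3.4,-1]])

```text
time_s: 16.08
eef_pos: [0.5587, 0.0094, 0.2181]
eef_rot: [-0.343, -0.616, -0.343, 0.62]
wrist_force: [0.3, -0.2, -4.6]
opening: 0.159
```

```bash
cat > look.py <<'E'
from plan import *
import sys
k=sys.argv[1]; st(); c=grab('wrist','w'+k);s=grab('scene','s'+k)
a=c['img'][60:360,160:480,::-1]; b=cv2.resize(s['img'][130:270,260:420,::-1],(343,300),interpolation=2)
cv2.imwrite(f'pics/x{k}.png',np.hstack([a,b]))
E
python3 look.py 11; python3 -c "
from plan import *
rows([.5587,.0105,.2],frame(-32,0),2,-1)
c=load('w11'); o=c['obs']; T=np.eye(4); T[:3,:3]=Rq(o['eef_rot']).as_matrix(); T[:3,3]=o['eef_pos']
P=cloud(c,T@c['hand_eye']); t=np.radians(58); ex=np.array([np.sin(t),-np.cos(t)]); ey=np.array([np.cos(t),np.sin(t)])
Q=P.reshape(-1,3); X=(Q[:,:2]-[.593,-.011])@ex;Y=(Q[:,:2]-[.593,-.011])@ey
m=(Q[:,2]>.004)&(Q[:,2]<.06)&(abs(X)<.09)&(abs(Y)<.08)
for x in np.arange(-.07,-.01,.002):
    q=m&(X>=x)&(X<x+.002)&(abs(Y)<.05)
    if q.sum()>3: print((round(float(x)+.001,4),float(np.median(Q[q][:,2]).round(3))),end=' ')
tp=(Q[:,2]>.12)&(Q[:,2]<.145)&(X>.02)&(X<.06)&(abs(Y)<.08); print('cover',tp.sum(),np.percentile(X[tp],[2,50,98]),np.percentile(Y[tp],[1,99]),np.median(Q[tp][:,2]))
"
```

```text
t 16.07 p [0.5587 0.0094 0.2181] x [-0.005 -0.003 -1.   ] y [ 0.849 -0.529 -0.002] F [ 0.3 -0.2 -4.6] T [-0.01  0.01  0.03] op 0.159 q [-0.19  0.17  1.67 -0.    1.31  0.37]
dist 0.0187
[[0.0092, -0.0014, -0.001, -0.02, 0.16, -0.01, -1.0], [0.0092, -0.0014, -0.001, -0.02, 0.16, -0.01, -1.0]]
(-0.069, 0.006) (-0.067, 0.006) (-0.065, 0.006) (-0.063, 0.006) (-0.061, 0.016) (-0.059, 0.016) (-0.057, 0.047) (-0.055, 0.048) (-0.053, 0.047) (-0.051, 0.044) (-0.049, 0.041) (-0.047, 0.016) (-0.045, 0.016) (-0.043, 0.016) (-0.041, 0.016) (-0.039, 0.016) (-0.037, 0.015) (-0.035, 0.015) (-0.033, 0.016) (-0.031, 0.029) (-0.029, 0.043) (-0.027, 0.046) (-0.025, 0.048) (-0.023, 0.047) (-0.019, 0.016) (-0.017, 0.016) (-0.015, 0.006) (-0.013, 0.006) (-0.011, 0.006) cover 3273 [0.0402188  0.04196317 0.04821572] [-0.05281796  0.05506156] 0.13519982010725082
```

View pics/x11.png

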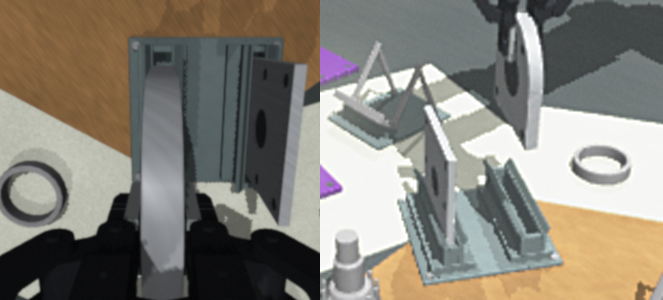

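The cover stands upright, top at z≈0.135. The arch is aligned with the wide slot (slot centre X≈−40 mm, TCP X≈−39.9 mm). I descend.

Call:
drive_tool(increments=[[0.004,0,0,0,0.2,0,-1],[0.01,0,0,0,0.1,0,-1],[0.015,0,0,0,0,0,-1],[0.015,0,0,0,0,0,-1],[0.015,0,0,0,0,0,-1],[0.01,0,0,0,0,0,-1],[0.006,0,0,0,0,0,-1],[0,0,0,0,0,0,-1]])

```text
time_s: 17.18
eef_pos: [0.5591, 0.01, 0.1438]
eef_rot: [0.344, 0.618, 0.344, -0.618]
wrist_force: [-0.3, -0.1, -3.2]
opening: 0.153
```

```bash
python3 look.py 12
```

```text
t 17.18 p [0.5591 0.01   0.1438] x [ 0.001  0.    -1.   ] y [ 0.85  -0.528  0.001] F [-0.3 -0.1 -3.2] T [ 0.03 -0.05  0.02] op 0.153 q [-0.19  0.25  1.73  0.    1.15  0.36]
```

View pics/x12.png

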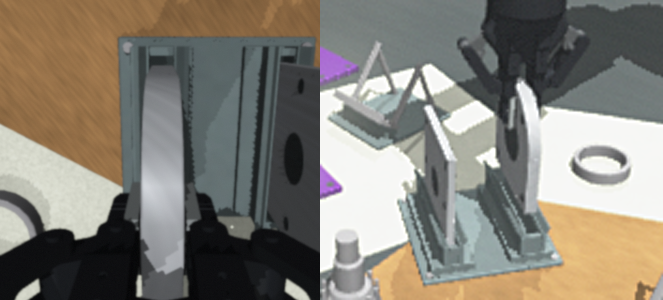

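The arch's foot is at the funnel's mouth and looks aligned, with no contact. I continue.

Call:
drive_tool(increments=[[0.006,0,0,0,0,0,-1],[0.006,0,0,0,0,0,-1],[0.006,0,0,0,0,0,-1],[0.006,0,0,0,0,0,-1],[0.005,0,0,0,0,0,-1],[0.005,0,0,0,0,0,-1],[0.003,0,0,0,0,0,-1],[0,0,0,0,0,0,-1]])

```text
time_s: 18.27
eef_pos: [0.5591, 0.01, 0.107]
eef_rot: [0.344, 0.618, 0.344, -0.618]
wrist_force: [-0.7, 0.1, -4.8]
opening: 0.159
```

Call:
drive_tool(increments=[[0.002,0,0,0,0,0,-1],[0.002,0,0,0,0,0,-1],[0.001,0,0,0,0,0,-1],[0,0,0,0,0,0,-1]])

```text
time_s: 18.77
eef_pos: [0.5593, 0.0099, 0.1022]
eef_rot: [0.344, 0.618, 0.343, -0.618]
wrist_force: [-0.2, 0.8, -4.1]
opening: 0.156
```

Call:
drive_tool(increments=[[0.001,0,0,0,0,0,-1],[0.001,0,0,0,0,0,-1],[0,0,0,0,0,0,-1]])

```text
time_s: 19.15
eef_pos: [0.5592, 0.0099, 0.1001]
eef_rot: [0.344, 0.618, 0.343, -0.618]
wrist_force: [0.2, 0.4, -3.9]
opening: 0.156
```

Call:
drive_tool(increments=[[0.001,0,0,0,0,0,-1],[0.001,0,0,0,0,0,-1],[0,0,0,0,0,0,-1]])

```text
time_s: 19.52
eef_pos: [0.5596, 0.0099, 0.1]
eef_rot: [0.344, 0.618, 0.343, -0.617]
wrist_force: [-6.4, 0.9, 10.3]
opening: 0.157
```

The arch is on the floor: Fz went from −4 to +10 N at TCP z 0.100. I release it.

Call:
drive_tool(increments=[[-0.001,0,0,0,0,0,-0.6],[0,0,0,0,0,0,-0.4],[0,0,0,0,0,0,-0.2],[0,0,0,0,0,0,-0.2],[0,0,0,0,0,0,-0.2]])

```text
time_s: 20.15
eef_pos: [0.5592, 0.0099, 0.0991]
eef_rot: [0.344, 0.618, 0.343, -0.618]
wrist_force: [-0.7, 0.4, 0.1]
opening: 0.404
```

```bash
python3 look.py 13
```

```text
t 20.15 p [0.5592 0.0099 0.0991] x [ 0.001  0.    -1.   ] y [ 0.85  -0.527  0.001] F [-0.7  0.4  0.1] T [ 0.02 -0.03 -0.01] op 0.404 q [-0.19  0.32  1.76  0.    1.07  0.36]
```

View pics/x13.png

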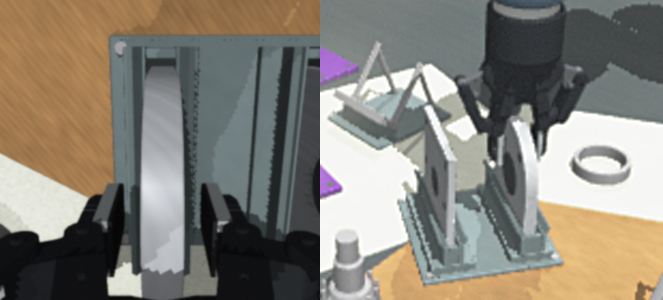

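The pads are clear of the arch on both sides, so I retreat straight up.

Call:
drive_tool(increments=[[-0.01,0,0,0,0,0,-0.2],[-0.02,0,0,0,0,0,-0.2],[-0.03,0,0,0,0,0,-0.2],[-0.03,0,0,0,0,0,-0.2],[-0.03,0,0,0,0,0,-0.2],[-0.03,0,0,0,0,0,-0.2],[-0.03,0,0,0,0,0,-0.2],[0,0,0,0,0,0,-0.2]])

```text
time_s: 21.25
eef_pos: [0.5605, 0.0097, 0.2829]
eef_rot: [0.345, 0.62, 0.342, -0.616]
wrist_force: [0.5, -0.3, -1.1]
opening: 0.401
```

```bash
python3 look.py 14; python3 -c "
from fit import *
from plan import *
c=load('w14'); o=c['obs']; T=np.eye(4); T[:3,:3]=Rq(o['eef_rot']).as_matrix(); T[:3,3]=o['eef_pos']
t=np.radians(58); ex=np.array([np.sin(t),-np.cos(t)]); ey=np.array([np.cos(t),np.sin(t)])
for k,P in(('wrist',cloud(c,T@c['hand_eye'])),('scene',cloud(load('s14')))):
  Q=P.reshape(-1,3); X=(Q[:,:2]-[.593,-.011])@ex;Y=(Q[:,:2]-[.593,-.011])@ey
  for nm,x0 in(('cover',.043),('arch',-.041)):
    m=(abs(X-x0)<.025)&(abs(Y)<.08)&(Q[:,2]>.062)&(Q[:,2]<.15); q=np.c_[X,Y,Q[:,2]][m]
    if len(q)<20: continue
    oo,n,b=fit(q); print(k,nm,'X',np.percentile(q[:,0],[1,50,99]).round(4),'Y',np.percentile(q[:,1],[1,99]).round(4),'zmax',np.percentile(q[:,2],99.5).round(4),'plane n',n.round(3),b.sum(),len(q))
S=cloud(load('s14')); S0=cloud(load('scene0'))
d=np.abs(load('s14')['depth']-load('scene0')['depth'])
for n,(u,v) in dict(race=(391,205),pinion=(273,262),socket=(359,310)).items(): print(n,'max depth change',d[v-22:v+22,u-16:u+16].max().round(4),np.median(d[v-22:v+22,u-16:u+16]).round(4))
"
```

```text
t 21.25 p [0.5605 0.0097 0.2829] x [ 0.008 -0.001 -1.   ] y [ 0.85  -0.527  0.007] F [ 0.5 -0.3 -1.1] T [0.02 0.02 0.  ] op 0.401 q [-0.19  0.11  1.6   0.    1.42  0.36]
wrist cover X [0.0404 0.0411 0.0484] Y [-0.0529  0.0551] zmax 0.1372 plane n [-1.    -0.001  0.03 ] 3165 3510
wrist arch X [-0.0454 -0.0385 -0.0318] Y [-0.0456  0.0546] zmax 0.1365 plane n [ 0.003 -0.012  1.   ] 876 1848
scene cover X [0.0396 0.0472 0.0482] Y [-0.0455  0.0592] zmax 0.1357 plane n [0.999 0.013 0.03 ] 420 499
scene arch X [-0.0468 -0.0337 -0.0323] Y [-0.0469  0.0582] zmax 0.1352 plane n [1.    0.024 0.019] 453 630
race max depth change 1.131 0.0017
pinion max depth change 0.8912 0.0012
socket max depth change 0.7703 0.0012
```

View pics/x14.png

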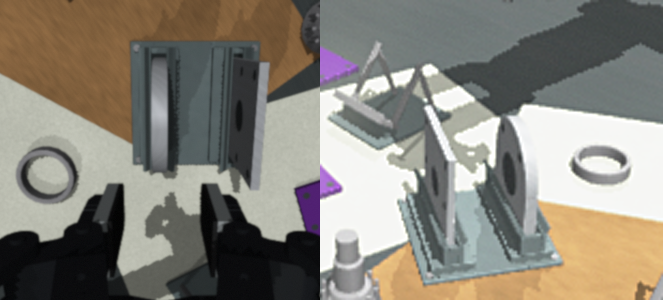

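Both plates are fully down: tops at z≈0.136 m (16 + 120 mm), within 0.03 rad of upright and centred in their slots. Nothing is touched by the gripper, so I hand in.

```bash
python3 -c "
from bench import hand_in
print(hand_in())"
```

```text
the job is handed in; nothing more can be done
None
```

The job is handed in after about 21 s of the 72 s allowed. The thin cover plate stands in the narrow slot, and the thick arched plate, round end up, stands in the wide slot. I lowered each one onto the slot floor until the wrist force showed contact, then let go and backed away straight up.

**Last checks (wrist and scene depth):**

| Check | Cover plate | Arched plate |
|---|---|---|
| Top edge height | 136–137 mm | 135–136.5 mm |
| Tilt from upright | about 0.03 rad | about 0.02 rad (scene view only) |
| Twist from slot direction | about 0.01 rad | about 0.02 rad |
| Off-centre across the slot | about 1 mm | about 1 mm |

- **Height:** a plate that is fully down should have its top edge at 136 mm, so both fit.
- **Along the slot:** the position is good to a few mm. The wrist and scene cameras differ there by up to about 5 mm, but both are inside the 14 mm limit.
- **Race, pinion and socket:** the race and pinion look unmoved in the last picture. Around all three the median depth change is under 2 mm, which is within noise.
- **Disagreement:** the wrist view put the rack about 2 mm further out than the fixed cameras. I followed the wrist view. Up to about 5 N of side force showed as the cover went in, and up to 6 N as the arch touched the floor.

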